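# Find and mark the spreader lane that takes the feeler blade

### The arm

A 6-joint arm with a two-finger parallel gripper is mounted at the origin on a cart in front of the work surface, level with it; the furniture and walls round the work are solid. World frame = base frame: x ahead of the robot, y to its left, z up, the work surface at z = 0. Lengths are in m, angles in rad, forces in N, time in s.
With the tool pointing down it reaches from about 0.4 to 0.925 m from the base axis. Payload 3.4 kg.
Tool frame: the origin (TCP) lies between the finger pads; the fingertips stand manip.finger_overhang ahead of it and the grasp point (between the pads) lies 2 mm behind it (manip.finger_overhang is the distance from the TCP to the fingertips, in m); z points along the fingers, y is the line along which they close (so a half turn about z gives the same grasp; the last joint's range is limited). The gripper opens to 85 mm and grips with 20 to 120 N. Pads are 22 mm wide; open, the fingers measure 114 mm over their backs; the gripper's body (76 mm by 85 mm) begins 54 mm behind the grasp point. The pads swing forward as they close: fully open they stand 13 mm farther back than shut.
Start: joints at [1.244, 0.307, 1.506, -0, 1.328, -0.073], TCP at [0.144, 0.557, 0.248] pointing down, gripper open.
Joint ranges: [-3.12, 3.12], [-1.05, 2.28], [0.14, 2.33], [-1.42, 4.57], [0.1, 2.73], [-2.68, 2.68]. Speed limits (rad/s): [2.57, 2.57, 3.14, 3.14, 3.14, 3.14].

### API

Orientations are given as a rotation vector (axis times angle).
In Python, from plant import manip gives the robot as it stands. Calls block until the motion is done:
- manip.goto(position, orientation): joint-space move of the TCP to a pose.
- manip.move_straight(position, rotation=None, rate=0.15, guard=None): straight line of the TCP; rotation=None keeps the orientation; rate is the mean speed in m/s. With guard (N) it stops when the force on the tool has changed by that much, and returns True; else False.
- manip.set_joints(angles): joint-space move.
- manip.gripper_to(opening): finger opening in m; the grip force is fixed at half the most; returns when the fingers have stopped.
- manip.pause(seconds).
- manip.ik(position, orientation): joint angles nearest the present ones, or None.
- manip.capture(name): name is "side" or "top" or "wrist"; returns a dict with "frame" (400x640x3 uint8, blue, green, red), "range_z" (400x640 float32, m along the optical axis (not along the pixel's ray), 0 where there is no reading), "fovy" (degrees; the focal length in pixels is half the picture's height over the tangent of half this angle, whatever the lens; pixels are square), "cx", "cy" (the principal point, pixels), "R" (3x3) and "t" (3): a world point X has camera coordinates R X + t; the wrist camera has in their place "T_tool_cam" (4x4, takes a point from camera to tool coordinates, whose origin is the TCP and whose axes are the flange's). Camera axes: x right, y down, z forward; pixel columns grow to the right and rows downward; lengths in m; the calibration is good to about 2 mm. The wrist camera is an equidistant fisheye: a pixel r from the principal point sees the ray r / f radians off the axis. A picture is of the moment at which its call begins: read the wrist's pose just before it.
A pose or a line that the arm cannot do raises manip.PlanningError and nothing moves.
- manip.job_done(): hands the job in; it is judged then, once.
Trained networks look in a picture, given as the dict that the camera call returned (one of the last four; its "shot" number tells which), for a name from the list of things; names that differ only in an ending like _2 or _b are one class to them, and where a whole thing is asked for, a point or a joint stands for the part that bears it (a point fixed in the world has none). Each returns a list of dicts, best first, with "p" (0 to 1); they miss things now and then, are a little off and sometimes report something else, mostly with a low value. They report only what shows in the picture. A call takes as long as a camera call. They do not tell look-alikes from the thing itself.
- manip.boxes_of(name, picture): "point" ([column, row] in pixels, amid what is visible of it).
Readings, each from a call of its own:
- manip.current_time_s(): time.
- manip.current_q(): joint angles.
- manip.current_joint_velocities(): joint speeds.
- manip.current_effort(): joint torques, N m.
- manip.current_ee_pos(): TCP position.
- manip.current_tool_rot(): TCP orientation.
- manip.current_ft_force(): force on the tool from outside, world axes, zero at the start.
- manip.current_wrist_torque(): the same for the moment, N m.
- manip.current_opening(): finger opening in m.
- manip.current_gripper_force(): force on a finger pad.
Only numpy, scipy, OpenCV 4.12 (cv2) and the standard library are available. Lean on these libraries where they do the work, as an engineer would, in place of code of your own. Each camera call takes 0.05 s, during which the arm holds its last target. There are 200 camera calls.

### The job

Pick up the feeler blade and slide it under the gate of the three-lane chocolate spreader, trying lane after lane by feel: only one lane lets the blade in until its orange grip meets the beam, in the other two it stops short and must be drawn out again. Leave the blade fully home in the lane that takes it, then push the red marker along its rail until it stands over that lane, and do not disturb the bowl, the jar or the tin.

Things in the scene. Friction and masses are not known exactly. Their poses are not given: they have to be found in the camera images.
- gate: Three-lane strip spreader, fixed, slightly turned. Origin on the counter under the middle of the gate beam; x points away from the robot through the lanes, y left along the beam. Steel bed plate 15 mm thick, x -125 to +40, y -105 to +145 mm; across it an aluminium beam, x -30 to +30 mm, top at z 46.5 mm. Lanes run under the beam at y +60, 0, -60 mm, each 34 mm wide, 10 mm high (z 15 to 25), lip flared.
- lane_1 (a point): Left lane: middle of its mouth's floor, on the bed plate at the front face of the beam; axes as the gate's. All mouths look alike, but inside two of the lanes, from 15 mm behind the mouth, the gap is only 3 mm and the blade stops dead; the third is 10 mm high all through. Which one cannot be seen from outside and changes from start to start.
- lane_2 (a point): The same point of the middle lane.
- lane_3 (a point): The same point of the right lane.
- blade: Loose feeler blade, about 150 g, on the counter right of the spreader. Orange grip 80 long, 16 wide, 28 mm high; a flat steel tongue 52 long, 24 wide, 6 mm thick stands out of its front, level with the grip's underside. Origin: centre of the grip's underside; x to the tongue. Fully home the origin is at gate x -70 mm, underside on the bed plate; in a tight lane it stops near gate x -107 mm.
- blade_tip (a point): Middle of the tongue's front end, 92 mm ahead of the blade's origin, 3 mm above its underside; fully home it is at gate x +22 mm.
- marker_foot (a point): Middle of the red marker's underside, 48 mm above the counter, at gate x +4 mm; axes as the gate's. The marker is a foot 24 x 22 x 12 mm (x, y, z) with an upright fin 14 x 16 mm on it, top 84 mm above the counter. It is pushed by its side; it starts parked left of the lanes, at gate y +105 to +125 mm.
- marker (a joint): Travel of the marker along its rail in m: 0 at gate y +125 mm, growing to the right (0.065 over the left lane, 0.125 over the middle one, 0.185 over the right one; end stop at 0.215). It takes about 2 N to slide and stays where it is left.
- nib_bowl: Small steel bowl of nibs, 76 mm across, 35 mm high, standing left of the work; origin under its middle.
- spice_jar: Spice jar with a black cap, 41 mm across, 105 mm high, beyond the blade at the right; origin under its middle.
- tin: Tin, 75 mm across, 58 mm high, behind the spreader; origin under its middle.
Mind the look-alikes: they are no part of the job. Of the things like the blade, leave any that is pink or yellow; of the rest the larger one is meant.

How it is judged:
By the outcome, as a careful person would: the job done as asked, in the order asked, and still so for the second after the job is handed in, with the robot touching nothing.
It also fails if it takes over 67 s, if anything falls off the work surface, if the arm or the gripper's body presses on something with over 40 N, if the wrist force passes 120 N, or if a joint passes its speed limit or range.

## Working session

There is one attempt and no reset: what is moved stays moved. The work goes in short steps, each a Python script; the robot and the scene stay as the last script left them, time stands still between calls to the robot, and variables do not carry over. Pictures are saved under pics/ and viewed, at most 10 in all, crops included, and the job is handed in when it is done.

```bash
ls; mkdir -p pics; cat > h.py <<'E'
import numpy as np, cv2
from plant import manip as m
from scipy.spatial.transform import Rotation as Ro
def f(c): return 200/np.tan(np.radians(c['fovy'])/2)
def cloud(c):
    z=c['range_z']; v,u=np.mgrid[:400,:640]; F=f(c)
    P=np.stack([(u-c['cx'])/F*z,(v-c['cy'])/F*z,z],-1)
    W=(P-c['t'])@c['R']; W[z==0]=np.nan
    return W
def proj(c,X):
    p=np.asarray(X)@c['R'].T+c['t']; return p[...,:2]/p[...,2:]*f(c)+[c['cx'],c['cy']]
E
python3 - <<'E'
from h import *
import pickle
for n in('top','side'):
    c=m.capture(n); cv2.imwrite(f'pics/{n}.png',c['frame']); W=cloud(c)
    pickle.dump(c,open(n+'.pkl','wb'))
    for k in('gate','blade','blade_tip','marker','nib_bowl','spice_jar','tin'):
        for d in m.boxes_of(k,c)[:4]:
            u,v=np.round(d['point']).astype(int); print(n,k,round(d['p'],2),(u,v),W[v,u].round(3))
print(m.finger_overhang,m.current_time_s())
E
```

```text
pics
top gate 0.64 (np.int64(299), np.int64(226)) [0.537 0.047 0.022]
top blade 0.81 (np.int64(378), np.int64(235)) [ 0.511 -0.189  0.028]
top blade 0.75 (np.int64(412), np.int64(241)) [ 0.496 -0.295 -0.001]
top blade 0.56 (np.int64(393), np.int64(186)) [ 0.664 -0.24   0.001]
top blade 0.53 (np.int64(452), np.int64(238)) [ 0.505 -0.411  0.02 ]
top blade_tip 0.84 (np.int64(417), np.int64(236)) [ 0.51  -0.309  0.006]
top blade_tip 0.76 (np.int64(379), np.int64(231)) [ 0.523 -0.192  0.027]
top blade_tip 0.52 (np.int64(451), np.int64(242)) [ 0.493 -0.413  0.002]
top marker 0.59 (np.int64(267), np.int64(210)) [0.578 0.137 0.087]
top nib_bowl 0.81 (np.int64(208), np.int64(272)) [0.398 0.318 0.015]
top spice_jar 0.73 (np.int64(430), np.int64(170)) [ 0.695 -0.331  0.102]
top tin 0.9 (np.int64(355), np.int64(146)) [ 0.777 -0.12   0.052]
side gate 0.8 (np.int64(302), np.int64(198)) [0.549 0.042 0.017]
side blade 0.88 (np.int64(303), np.int64(242)) [ 0.509 -0.186  0.014]
side blade 0.75 (np.int64(301), np.int64(269)) [ 0.48  -0.311  0.024]
side blade 0.73 (np.int64(322), np.int64(300)) [ 0.505 -0.415  0.015]
side blade 0.67 (np.int64(370), np.int64(248)) [ 0.666 -0.237  0.009]
side blade_tip 0.86 (np.int64(302), np.int64(242)) [ 0.506 -0.186  0.014]
side blade_tip 0.83 (np.int64(301), np.int64(272)) [ 0.479 -0.315  0.019]
side blade_tip 0.82 (np.int64(368), np.int64(247)) [ 0.661 -0.236  0.012]
side marker 0.57 (np.int64(300), np.int64(173)) [0.565 0.156 0.043]
side nib_bowl 0.83 (np.int64(244), np.int64(161)) [0.41  0.335 0.019]
side spice_jar 0.86 (np.int64(404), np.int64(252)) [ 0.702 -0.358  0.071]
side spice_jar 0.64 (np.int64(302), np.int64(199)) [0.549 0.04  0.015]
side tin 0.93 (np.int64(395), np.int64(212)) [ 0.761 -0.144  0.05 ]
0.017 0.8
```

```bash
python3 - <<'E'
import cv2
a=cv2.imread('pics/top.png')[120:300,220:480]
cv2.imwrite('pics/topc.png',cv2.resize(a,None,fx=3,fy=3,interpolation=cv2.INTER_CUBIC))
E
```

```text
(no output)
```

View pics/topc.png

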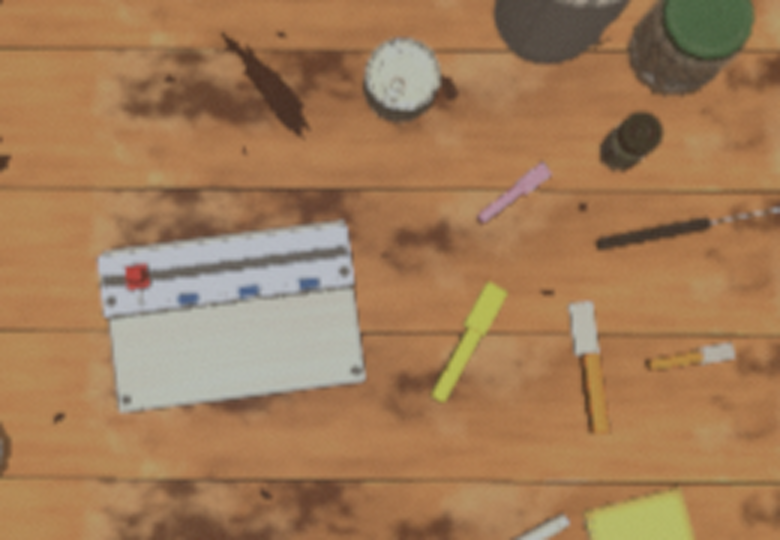

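View pics/side.png

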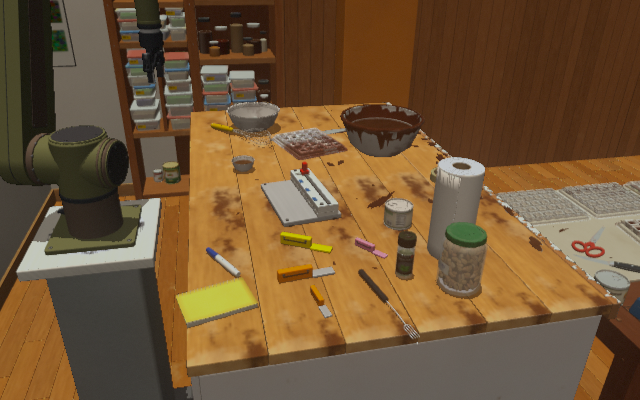

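The blade-like things in the top picture are yellow (378,235), pink (393,186), large orange (415,240) and small orange (452,238). Pink and yellow are excluded, and the larger of the other two is the one at (415,240). The spreader's beam is at about (295,210), with the marker parked at its left end (266,212). I'll now fit the poses and enlarge a crop of the blade.

```bash
python3 - <<'E'
from h import *
import pickle
c=pickle.load(open('top.pkl','rb')); W=cloud(c); x,y,z=W[...,0],W[...,1],W[...,2]
def rect(M,n):
    p=W[M][:,:2].astype(np.float32); (cx,cy),(w,h),a=cv2.minAreaRect(p*1000); print(n,M.sum(),cx,cy,w,h,a,'z',np.median(W[M][:,2]))
    print(cv2.boxPoints(((cx,cy),(w,h),a)).round(1).tolist())
near=(x>.4)&(x<.66)&(y>-.13)&(y<.22)
rect(near&(z>.038)&(z<.052),'beam'); rect(near&(z>.009)&(z<.053),'all'); rect(near&(z>.055),'marker')
v,u=np.mgrid[:400,:640]
b=(u>404)&(u<426)&(v>215)&(v<268)
rect(b&(z>.016),'grip'); rect(b&(z>.004)&(z<.012)&(x>.5),'tongue')
F=c['frame'].astype(int); hsv=cv2.cvtColor(c['frame'],cv2.COLOR_BGR2HSV)
a=c['frame'][205:275,395:475]; cv2.imwrite('pics/blade.png',cv2.resize(a,None,fx=8,fy=8,interpolation=cv2.INTER_CUBIC))
E
```

```text
beam 1549 581.905029296875 58.70228576660156 60.681304931640625 249.79034423828125 7.490658283233643 z 0.046512632171933306
[[535.5, 178.60000610351562], [568.0999755859375, -69.0999984741211], [628.2999877929688, -61.20000076293945], [595.7000122070312, 186.5]]
all 4319 564.2772216796875 59.186676025390625 214.852783203125 255.4278564453125 7.697989463806152 z 0.01727868784976774
[[440.70001220703125, 171.39999389648438], [474.8999938964844, -81.80000305175781], [687.7999877929688, -53.0], [653.5999755859375, 200.10000610351562]]
marker 69 590.7393798828125 59.10755157470703 27.934152603149414 237.4478759765625 12.744641304016113 z 0.06179136622821309
[[550.9000244140625, 171.8000030517578], [603.2999877929688, -59.79999923706055], [630.5999755859375, -53.599998474121094], [578.2000122070312, 178.0]]
grip 159 465.01055908203125 -308.71331787109375 77.77664184570312 17.118953704833984 6.61437463760376 z 0.026906488863407
[[425.3999938964844, -304.70001220703125], [427.3999938964844, -321.70001220703125], [504.6000061035156, -312.70001220703125], [502.70001220703125, -295.70001220703125]]
tongue 131 537.87548828125 -304.30694580078125 61.12287521362305 67.63681030273438 89.42874908447266 z 0.006487356448151074
[[503.79998779296875, -334.5], [571.4000244140625, -335.20001220703125], [572.0, -274.1000061035156], [504.3999938964844, -273.3999938964844]]
```

View pics/blade.png

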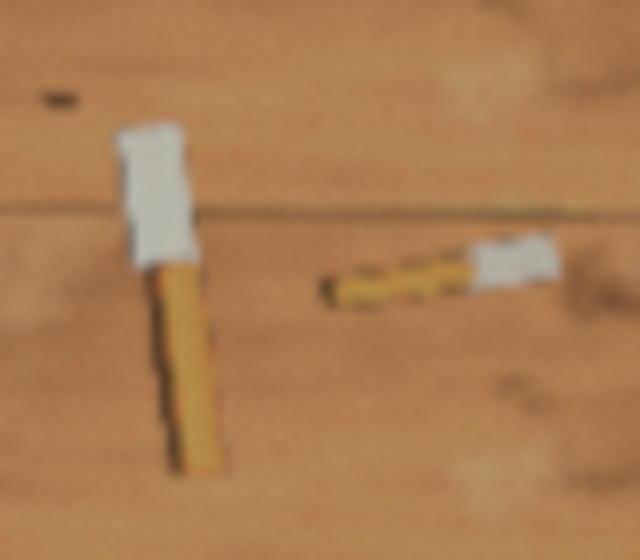

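The enlarged crop confirms it: the large orange-gripped blade is at left, with its tongue up (crop (155,190)) and grip at (190,370). The small look-alike is at right. The fit puts the grip centre at (0.465,-0.309) with yaw 6.6°, and the gate origin at about (0.5845,0.039) with yaw 7.5°. Next is the grasp.

```bash
cat >> h.py <<'E'
GY=np.radians(7.5); GO=np.array([.5845,.0389])
def rv(yaw,flip=0): return (Ro.from_euler('z',yaw+flip*np.pi)*Ro.from_euler('x',np.pi)).as_rotvec()
def gw(x,y,z): c,s=np.cos(GY),np.sin(GY); return np.array([GO[0]+c*x-s*y,GO[1]+s*x+c*y,z])
def wg(p): d=np.array(p)[:2]-GO; c,s=np.cos(GY),np.sin(GY); return np.array([c*d[0]+s*d[1],-s*d[0]+c*d[1],p[2]])
E
python3 - <<'E'
from h import *
by=np.radians(6.6); p=np.array([.465,-.3087])-.008*np.array([np.cos(by),np.sin(by)])
print(Ro.from_rotvec(m.current_tool_rot()).as_matrix().round(2).tolist())
for fl in(0,1,-1):
    q=[m.ik([*p,.12],rv(by,fl)),m.ik(gw(-160,0,60)*0+gw(-.16,0,.08),rv(GY,fl)),m.ik(gw(.004,.16,.1),rv(GY,fl)),m.ik(gw(.004,.16,.1),rv(GY+np.pi/2,fl))]
    print(fl,[None if a is None else np.round(a,2).tolist() for a in q])
E
```

```text
[[-0.97, 0.25, 0.0], [0.25, 0.97, 0.0], [-0.0, 0.0, -1.0]]
0 [[-0.67, 0.4, 1.72, -0.0, 1.02, 0.78], [-0.06, 0.32, 2.03, 0.0, 0.79, 1.38], [0.27, 0.48, 1.63, 0.0, 1.02, 1.71], [0.27, 0.48, 1.63, -0.0, 1.02, 0.13]]
1 [[-0.67, 0.4, 1.72, -0.0, 1.02, -2.36], [-0.06, 0.32, 2.03, 0.0, 0.79, -1.76], [0.27, 0.48, 1.63, 0.0, 1.02, -1.44], None]
-1 [[-0.67, 0.4, 1.72, -0.0, 1.02, -2.36], [-0.06, 0.32, 2.03, 0.0, 0.79, -1.76], [0.27, 0.48, 1.63, 0.0, 1.02, -1.44], None]
```

```bash
python3 - <<'E'
from h import *
by=np.radians(6.6); p=np.array([.465,-.3087])-.008*np.array([np.cos(by),np.sin(by)])
m.goto([*p,.19],rv(by)); m.gripper_to(.045)
T=m.current_ee_pos(),m.current_tool_rot(); c=m.capture('wrist')
cv2.imwrite('pics/w1.png',c['frame'])
import pickle; pickle.dump((T,c),open('w1.pkl','wb'))
X=c['T_tool_cam']; print(np.round(X,3).tolist(),c['fovy'],c['cx'],c['cy'],T)
print(m.current_time_s())
E
```

```text
[[0.001, -0.958, -0.288, 0.074], [1.0, 0.0, 0.001, -0.001], [-0.001, -0.288, 0.958, -0.126], [0.0, 0.0, 0.0, 1.0]] 65.70646984690485 318.4282513263289 196.55889266392225 (array([ 0.45712033, -0.30956722,  0.18997896]), array([-3.13633842e+00, -1.80951203e-01, -5.57097435e-05]))
4.55
```

View pics/w1.png

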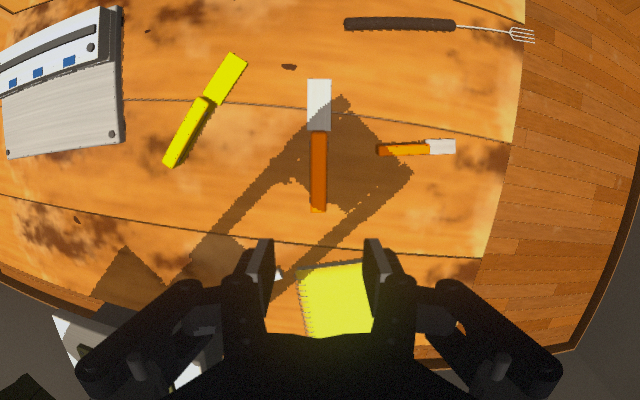

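The blade sits straight and centred between the fingers (tongue (319,105), grip (318,170)). I'll grasp it, carry it to lane 3's mouth and look.

```bash
python3 - <<'E'
from h import *
p=m.current_ee_pos()
print(m.move_straight([p[0],p[1],.021],guard=15))
m.gripper_to(0.0); print(m.current_opening(),m.current_gripper_force(),m.current_ee_pos())
m.move_straight([p[0],p[1],.08])
m.goto(gw(-.150,-.060,.08),rv(GY)); m.move_straight(gw(-.150,-.060,.040))
T=m.current_ee_pos(),m.current_tool_rot(); c=m.capture('wrist')
cv2.imwrite('pics/w2.png',c['frame'])
import pickle; pickle.dump((T,c),open('w2.pkl','wb'))
print(m.current_time_s(),m.current_opening(),wg(T[0]),m.current_ft_force())
E
```

```text
False
0.01476572661662878 59.42339301109314 [ 0.45763068 -0.31006811  0.02202517]
8.25 0.014808582354114018 [-0.15003275 -0.06101423  0.0396386 ] [-0.86327743  0.12667442 -1.65249004]
```

View pics/w2.png

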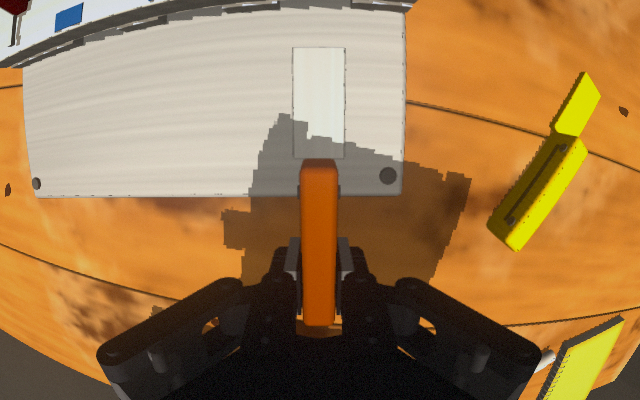

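```bash
cat >> h.py <<'E'
def ray(T,c,u,v,z):
    d=np.array([u-c['cx'],v-c['cy']]); r=np.hypot(*d); a=r/f(c)
    q=np.array([*(d/r*np.sin(a)),np.cos(a)]); X=c['T_tool_cam']; R=Ro.from_rotvec(T[1]).as_matrix()
    o=R@X[:3,3]+T[0]; q=R@X[:3,:3]@q; return o+q*(z-o[2])/q[2]
E
python3 - <<'E'
from h import *
import pickle
T,c=pickle.load(open('w2.pkl','rb'))
for n,z,l in(('bedR',.015,[(406,60),(404,100),(403,150),(402,190)]),('bedF',.015,[(60,197),(200,196),(390,195)]),('tongue',.024,[(293,50),(345,50),(293,150),(344,150)])):
    for u,v in l: print(n,(wg(ray(T,c,u,v,z))*1e3).round(1))
E
```

```text
bedR [ -51.3 -103.7   15. ]
bedR [ -71.5 -102.8   15. ]
bedR [ -96.6 -103.2   15. ]
bedR [-117.5 -104.    15. ]
bedF [-121.   112.8   15. ]
bedF [-120.5    2.5   15. ]
bedF [-120.2  -97.8   15. ]
tongue [-49.5 -49.4  24. ]
tongue [-49.5 -72.8  24. ]
tongue [-95.8 -49.1  24. ]
tongue [-95.8 -72.6  24. ]
```

The tongue is about 1–2 mm right of centre against the bed edge, so I'll shift the gate estimate slightly and probe lane 3, then the others.

```bash
sed -i 's/GO=np.array.*/GO=np.array([.5855,.0402])/' h.py; cat >> h.py <<'E'
def probe(y):
    m.move_straight(gw(-.148,y,.038))
    h=m.move_straight(gw(-.070,y,.038),rate=.04,guard=12)
    g=wg(m.current_ee_pos())*1e3; print('probe',y,h,g.round(1),m.current_ft_force().round(1),m.current_time_s())
    return g[0]
E
python3 - <<'E'
from h import *
for y in(-.06,0,.06):
    g=probe(y)
    if g>-100: break
    if g<-122: print('stopped early'); break
    m.move_straight(gw(-.148,y,.038),rate=.08)
    if y<.05: m.move_straight(gw(-.148,y,.044)); m.move_straight(gw(-.148,y+.06,.044))
E
```

```text
probe -0.06 True [-78.1 -59.6  37.2] [-0.5 -1.7  3.7] 10.1833
```

```bash
python3 - <<'E'
from h import *
h=m.move_straight(gw(-.068,-.06,.038),rate=.03,guard=18); print(h,(wg(m.current_ee_pos())*1e3).round(1),m.current_ft_force().round(1))
c=m.capture('wrist'); cv2.imwrite('pics/w3.png',c['frame'][:330])
print(m.current_time_s(),m.current_opening())
E
```

```text
True [-78.1 -59.5  37. ] [-1.1 -0.2  4.7]
10.575 0.014540807060045636
```

View pics/w3.png

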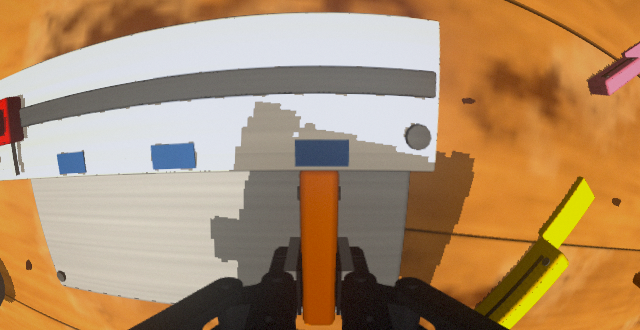

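The orange grip is flush against the beam under the right-hand blue mark ((322,153)), so lane 3 takes it and the blade is fully home. I'll release and push the marker along.

```bash
python3 - <<'E'
from h import *
m.gripper_to(.045)
p=m.current_ee_pos(); m.move_straight([p[0],p[1],.15],rate=.1)
yw=GY+np.pi/2
m.goto(gw(.004,.175,.15),rv(yw)); m.gripper_to(0.0)
c=m.capture('top'); W=cloud(c); h=cv2.cvtColor(c['frame'],cv2.COLOR_BGR2HSV)
print([(d['p'],d['point']) for d in m.boxes_of('marker',c)[:2]])
m.move_straight(gw(.004,.175,.070),guard=10)
m.move_straight(gw(.004,-.028,.070),rate=.08,guard=20)
print((wg(m.current_ee_pos())*1e3).round(1),m.current_ft_force().round(1))
T=m.current_ee_pos(),m.current_tool_rot(); c=m.capture('wrist'); cv2.imwrite('pics/w4.png',c['frame'])
import pickle; pickle.dump((T,c),open('w4.pkl','wb'))
print(m.current_time_s())
E
```

```text
[(0.46, [265.0, 214.4])]
[  3.6 -27.9  70. ] [0.8 1.4 1. ]
17.3333
```

View pics/w4.png

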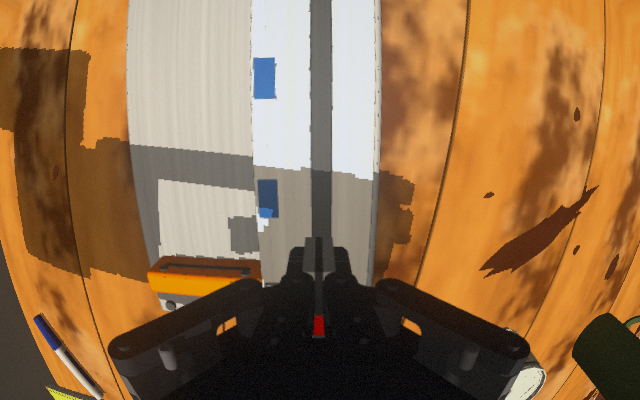

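The marker (red (319,325)) is ahead of the fingers and moving. I'll finish the push, back off and check.

```bash
python3 - <<'E'
from h import *
m.move_straight(gw(.004,-.038,.070),rate=.04,guard=20)
print((wg(m.current_ee_pos())*1e3).round(1))
m.move_straight(gw(.004,-.010,.070)); m.move_straight(gw(.004,-.01,.16))
m.goto(gw(-.12,-.06,.20),rv(GY))
T=m.current_ee_pos(),m.current_tool_rot(); c=m.capture('wrist'); cv2.imwrite('pics/w5.png',c['frame'])
import pickle; pickle.dump((T,c),open('w5.pkl','wb'))
def cen(M): v,u=np.nonzero(M); return u,v
h=cv2.cvtColor(c['frame'],cv2.COLOR_BGR2HSV).astype(int)
red=((h[...,0]<5)|(h[...,0]>174))&(h[...,1]>150)&(h[...,2]>60); u,v=cen(red); print('red',red.sum(),u.min(),u.max(),v.min(),v.max())
bl=(abs(h[...,0]-110)<10)&(h[...,1]>120)&(h[...,2]>50)
n,_,st,ce=cv2.connectedComponentsWithStats(bl.astype(np.uint8))
for s,q in zip(st[1:],ce[1:]):
    if s[4]>60: print('blue',s,q.round(1),(wg(ray(T,c,*q,.0465))*1e3).round(1))
print(m.current_time_s())
E
```

```text
[  3.8 -38.8  69.9]
red 603 9 638 1 60
blue [309  74  21  10 157] [318.8  78.7] [-20.9 -60.   46.5]
blue [242  76  21  10 205] [252.2  80.6] [-21.1  -0.3  46.5]
blue [182  80  18  12 175] [190.5  85.5] [-21.3  59.9  46.5]
blue [403 322  16   8  81] [410.1 325.2] [-290.2 -169.8   46.5]
20.15
```

View pics/w5.png

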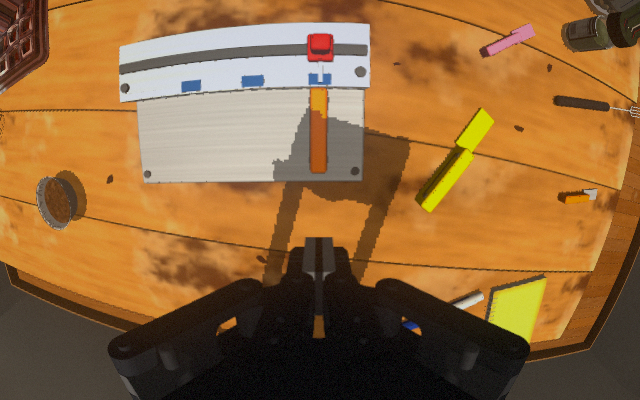

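```bash
python3 - <<'E'
from h import *
import pickle
T,c=pickle.load(open('w5.pkl','rb'))
h=cv2.cvtColor(c['frame'],cv2.COLOR_BGR2HSV).astype(int)
red=((h[...,0]<6)|(h[...,0]>172))&(h[...,1]>120)&(h[...,2]>50)
for v in range(32,64,2):
    u=np.nonzero(red[v,295:345])[0]+295
    if len(u): print(v,u.min(),u.max(),[(wg(ray(T,c,a,v,z))*1e3).round(1)[:2].tolist() for a,z in((u.min()-.5,.06),(u.max()+.5,.06),(u.min()-.5,.084),(u.max()+.5,.084))])
h2=(h[...,0]>6)&(h[...,0]<20)&(h[...,1]>200); 
print([(wg(ray(T,c,318,v,.043))*1e3).round(1).tolist() for v in (87,88,172)])
E
```

```text
34 309 330 [[17.3, -51.2], [17.4, -69.7], [11.7, -52.0], [11.7, -68.8]]
36 308 332 [[15.5, -50.4], [15.6, -71.4], [10.0, -51.2], [10.1, -70.3]]
38 308 332 [[13.7, -50.4], [13.8, -71.4], [8.4, -51.2], [8.4, -70.3]]
40 308 332 [[11.9, -50.4], [12.0, -71.4], [6.7, -51.2], [6.8, -70.3]]
42 308 332 [[10.1, -50.4], [10.2, -71.4], [5.1, -51.2], [5.2, -70.3]]
44 307 332 [[8.4, -49.6], [8.4, -71.4], [3.5, -50.5], [3.5, -70.3]]
46 307 332 [[6.6, -49.6], [6.6, -71.4], [1.9, -50.5], [1.9, -70.3]]
48 307 332 [[4.8, -49.6], [4.8, -71.4], [0.3, -50.5], [0.3, -70.3]]
50 307 332 [[3.0, -49.6], [3.1, -71.4], [-1.4, -50.5], [-1.3, -70.3]]
52 307 332 [[1.2, -49.6], [1.3, -71.4], [-3.0, -50.5], [-2.9, -70.3]]
54 307 332 [[-0.5, -49.6], [-0.5, -71.4], [-4.6, -50.5], [-4.5, -70.3]]
56 308 332 [[-2.3, -50.4], [-2.2, -71.4], [-6.2, -51.2], [-6.1, -70.3]]
58 308 332 [[-4.1, -50.4], [-4.0, -71.4], [-7.8, -51.3], [-7.7, -70.3]]
60 309 331 [[-5.8, -51.3], [-5.8, -70.6], [-9.4, -52.0], [-9.3, -69.6]]
[[-28.2, -59.3, 43.0], [-29.1, -59.3, 43.0], [-106.7, -59.4, 43.0]]
```

The marker is centred at gate y -60.5 mm and the grip reaches the beam face, so I'm handing in.

```bash
python3 -c "
from plant import manip as m
print(m.job_done(), m.current_time_s())"
```

```text
the job is handed in; nothing more can be done
the job is handed in; nothing more can be done
```

The blade is fully home in the right lane (lane 3, the first one tried), the red marker stands over that lane to within about 0.5 mm, the arm stayed well away from the bowl, jar and tin, and the job was handed in at about 20 s.

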